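Set the test unit's level lever to its third click and sound the tone

ROBOT

A 6-joint arm with a two-finger parallel gripper is mounted at the origin on the work surface. World frame = base frame: x ahead of the robot, y to its left, z up, the work surface at z = 0. Lengths are in m, angles in rad, forces in N, time in s.
With the tool pointing down it reaches from about 0.325 to 0.925 m from the base axis. Payload 3.1 kg.
Tool frame: the origin (TCP) lies midway between the tips of the shut fingers; the grasp point (between the pads) lies 19 mm behind it; z points along the fingers, x is the direction in which the jaws open and shut, and the axes are right-handed (so a half turn about z gives the same grasp; the last joint's range is limited). The gripper opens to 85 mm and grips with 20 to 120 N. Pads are 22 mm wide; open, the fingers measure 114 mm over their backs; the gripper's body (76 mm by 85 mm) begins 54 mm behind the grasp point. The pads swing forward as they close: fully open they stand 13 mm farther back than shut.
Start: joints at [1.059, 0.217, 1.613, -0, 1.311, -0.112], TCP at [0.243, 0.576, 0.204] pointing down, gripper open.
Joint ranges: [-2.75, 2.75], [-0.78, 2.1], [0.31, 2.55], [-1.13, 4.27], [0.13, 2.63], [-2.58, 2.58]. Speed limits (rad/s): [2.79, 2.79, 3.14, 3.14, 3.14, 3.14].

INTERFACE

Orientations are given as a unit quaternion [w, x, y, z].
In Python, from workcell import bot gives the robot as it stands. The module is installed in compiled form; this text tells all that it offers.
- The arm moves only by the tool send_rows, never from a script. Its argument "steps" is a list of rows, each a list of 5 numbers: the shift along the tool's x, y, z in m, then the turn about the tool's z in rad, then the closure in counts, from 0 (fully open) to 255 (shut). A call has 1 to 20 rows; each row is the pose to reach, as a shift and turn from the pose commanded when the call began, along the tool's axes at that moment; what a row does not reach only later rows make up. A row lasts 1/12 s, in which the tool goes at most 41.7 mm and 7.16 degrees, less where a joint would pass 70% of its speed; a pose out of reach is approached as far as the arm can. A call with a gripper value outside its range is refused whole. The fingers move at their own pace and stop on an object; "force" is the grip in N (left out, the last holds). Time passes only in rows, so rows that repeat a pose let the fingers close. It gives the time, the measured TCP pose, the force and the opening at its end, in the units of the state.
- bot.get_obs(): the state, without advancing time (a new reading comes with each control period).
- bot.camera(name): name is "scene" or "top" or "wrist"; returns a dict with "pixels" (400x640x3 uint8, red, green, blue), "depth" (400x640 float32, m along the optical axis (not along the pixel's ray), 0 where there is no reading), "fov_y" (degrees; the focal length in pixels is half the picture's height over the tangent of half this angle, whatever the lens; pixels are square), "cx", "cy" (the principal point, pixels), "distortion" ([k1, k2, p1, p2, k3] as OpenCV has them; the pictures are not rectified), "rvec" (rotation vector, rad) and "tvec" (3), from world to camera coordinates, as OpenCV has them; the wrist camera has in their place "tool_from_camera" (4x4, takes a point from camera to tool coordinates, whose origin is the TCP and whose axes are the tool frame's). Camera axes: x right, y down, z forward; pixel columns grow to the right and rows downward; lengths in m; the calibration is good to about 2 mm. A picture is of the moment at which its call begins: read the wrist's pose just before it.
- bot.sign_off(): hands the job in, once; it reports no verdict.
The state is a dict: "t": time; "qpos": joint angles; "qd": joint speeds; "effort": joint torques, N m; "tool_pos": TCP position; "orientation": TCP orientation; "wrist_force": force on the tool from outside, world axes, zero at the start; "ft_torque": the same for the moment, N m; "finger_gap": finger opening in m.
Only numpy, scipy, OpenCV 4.12 (cv2) and the standard library are available. Lean on these libraries where they do the work, as an engineer would, in place of code of your own. Each camera call takes 0.05 s, during which the arm holds its last target.

TASK

Set up the grey test unit for a speaker check: with a fingertip, slide its orange level lever away from the off end (red mark) and stop with it clicked into the third detent counted from off, not running on past it (off itself is not counted, and the lever may already stand on the first click). Then press the green tone button right down and let it come up again. Only push: do not grip the lever, and leave the loose parts where they lie.

Things in the scene. Friction and masses are not known exactly. Their poses are not given: they have to be found in the camera images.
- unit: grey steel test unit with black top, fixed to the bench, 160 (x) x 250 (y) x 60 mm high; origin at the centre of its underside, z up. Its yaw varies. In its frame the lever runs along the line x = -30 mm; off is at y = -70 mm, the detents follow every 16 mm towards +y (robot's left). Marks on its top, 33 mm on the +x side of the lane: red for off, then five white ones for detents 1 to 5.
- lever (a joint): travel of the orange lever along the unit's +y, in m: 0 at off (end stop), detents at 0.016, 0.032, 0.048 (the third), 0.064 and 0.080 (the other end stop). A spring plunger holds it in each detent: about 5 N to push it out, nearly steady until about halfway (8 mm on), where the force drops and it snaps forward by itself into the next detent and stays there.
- lever_top (a point): centre of the top face of the orange lever knob, 94 mm above the bench. The knob is a block 30 mm (unit x) x 16 mm (unit y) x 30 mm high, whose lower edge is 4 mm above the unit's top; push on its -y side. Two opposite faces squeezed at once count as gripping
- tone (a joint): travel of the green button, in m: 0 up, 0.006 fully down; it moves straight down, takes about 5 N to hold fully down, and springs back
- tone_top (a point): centre of the top of the round green button (30 mm across) on the unit, at x = -30, y = 85 mm in the unit's frame
- heat_sink: loose blue finned aluminium heat sink, 60 x 50 x 30 mm, origin at the centre of its underside; leave alone
- resistor: loose cream ceramic power resistor, 60 x 14 x 13 mm, origin at the centre of its underside; leave alone
- coin_mech: loose matte black coin mech, 50 x 90 x 100 mm high, standing, origin at the centre of its underside; leave alone
- cap_deck: loose yellow pushbutton cap, 33 mm across, 13 mm high, lying on the unit's top beyond the lever's lane; origin at the centre of its underside; leave alone
- cap_bench: loose yellow pushbutton cap, 33 mm across, 13 mm high, on the bench close to the unit's near side; origin at the centre of its underside; leave alone

How it is judged:
By the outcome, as a careful person would: the job done as asked, in the order asked, and still so for the second after the job is handed in, with the robot touching nothing.
It also fails if it takes over 64 s, if anything falls off the work surface, if the arm or the gripper's body presses on something with over 40 N, if the wrist force passes 120 N, or if a joint passes its speed limit or range.

## Working session

There is one attempt and no reset: what is moved stays moved. The work goes in short steps, Python scripts to look and compute and a tool call to move; the robot and the scene stay as the last step left them, time stands still between calls to the robot, and variables do not carry over. Pictures are saved under pics/ and viewed, and the job is handed in when it is done.

Besides the shell and the picture viewer there is one more tool, called after "Call:" by a JSON object that holds its "method" and its "body". send_rows: Moves the arm, as the interface text tells. Its arguments: {"type":"object","properties":{"steps":{"type":"array"},"force":{"type":"number"}},"required":["steps"]}

```bash
mkdir -p pics; cat > h.py <<'E'
import numpy as np, cv2
from workcell import bot
def K(c):
    f=200/np.tan(np.radians(c["fov_y"])/2)
    return np.array([[f,0,c["cx"]],[0,f,c["cy"]],[0,0,1.]])
def ray(c,uv):
    p=cv2.undistortPoints(np.array(uv,float).reshape(-1,1,2),K(c),np.array(c["distortion"],float)).reshape(-1,2)
    d=np.c_[p,np.ones(len(p))]
    R=cv2.Rodrigues(np.array(c["rvec"],float))[0];t=np.array(c["tvec"],float).ravel()
    return -R.T@t, d@R
def onz(c,uv,z):
    o,d=ray(c,uv); return o+d*((z-o[2])/d[:,2])[:,None]
def proj(c,P):
    return cv2.projectPoints(np.array(P,float).reshape(-1,3),np.array(c["rvec"],float),np.array(c["tvec"],float),K(c),np.array(c["distortion"],float))[0].reshape(-1,2)
E
python3 - <<'E'
from h import *
print(bot.get_obs())
for n in("top","scene"):
    c=bot.camera(n); cv2.imwrite(f"pics/{n}0.png",c["pixels"][...,::-1]); np.save(n+"0.npy",c,allow_pickle=True)
    print(n,c["fov_y"],c["distortion"],ray(c,[[320,200]]))
E
```

```text
{'t': 0.0, 'qpos': array([ 1.05878682e+00,  2.17764245e-01,  1.61494235e+00,  1.87097186e-06,
        1.31127975e+00, -1.12179247e-01]), 'qd': array([ 6.46534614e-06,  1.74957208e-03,  6.26842035e-04,  2.06384715e-03,
        3.12148107e-05, -1.75447863e-04]), 'effort': array([ 4.50892639e-04, -3.96841049e+01, -3.03857839e+01, -1.83051079e-04,
        9.91917739e-03,  3.53449195e-05]), 'tool_pos': array([0.24282206, 0.57494655, 0.20275779]), 'orientation': array([ 5.44751846e-04,  8.33444794e-01,  5.52601432e-01, -1.06568303e-03]), 'wrist_force': array([-0.36623831,  0.02315404, -0.07588159]), 'ft_torque': array([-0.02777786, -0.00943658, -0.00351552]), 'finger_gap': 0.085211549205863}
top 55.9445979271559 [0.00146171 0.         0.         0.         0.        ] (array([ 0.39396741, -0.01554868,  0.90977238]), array([[ 0.18092634,  0.01420186, -0.98343312]]))
scene 56.62316035347946 [0.02788567 0.         0.         0.         0.        ] (array([0.90111796, 0.57176749, 0.83081104]), array([[-0.36102147, -0.5695006 , -0.73872013]]))
```

View pics/top0.png

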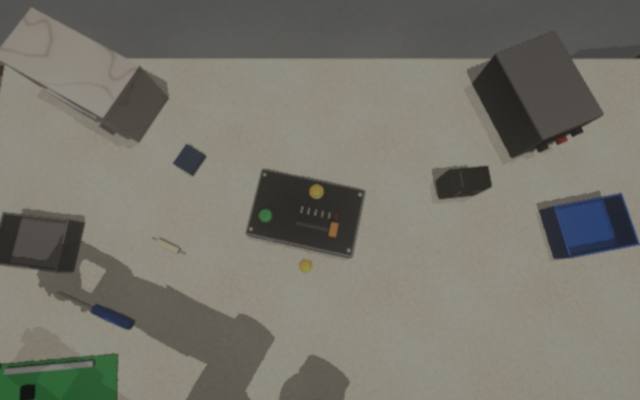

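View pics/scene0.png

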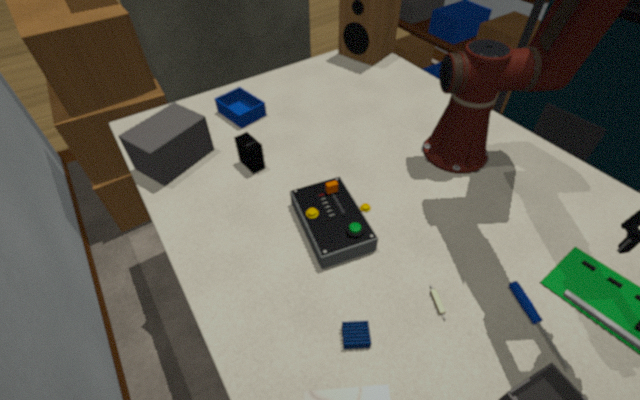

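The top view shows the unit at about (307,213), with the orange lever at (333,229), the green button at (265,215) and a yellow cap on the deck at (316,191). Another cap lies at (306,266). The lever stands near the off end. Next I'll measure the unit frame.

```bash
cat > m.py <<'E'
from h import *
import sys
def blobs(c,kind):
    h=cv2.cvtColor(c["pixels"],cv2.COLOR_RGB2HSV)
    r={"orange":((5,150,90),(16,255,255)),"green":((60,100,40),(85,255,255)),"yellow":((18,120,90),(32,255,255)),"red":((0,120,40),(4,255,255)),"white":((0,0,100),(180,60,255))}[kind]
    m=cv2.inRange(h,*[np.array(x) for x in r]); n,l,s,ce=cv2.connectedComponentsWithStats(m)
    return [(s[i,4],ce[i].round(2),s[i,:4],l==i) for i in range(1,n) if s[i,4]>=3]
if __name__=="__main__":
  for n,box in(("top",(235,160,375,265)),("scene",(285,170,385,270))):
    c=np.load(n+"0.npy",allow_pickle=True).item()
    x0,y0,x1,y1=box
    cv2.imwrite(f"pics/{n}crop.png",cv2.resize(c["pixels"][y0:y1,x0:x1,::-1],None,fx=5,fy=5,interpolation=cv2.INTER_CUBIC))
    for k in("orange","green","yellow","red","white"):
        for a,ce,s,_ in blobs(c,k):
            if x0<ce[0]<x1 and y0<ce[1]<y1:
                z={"orange":.094,"green":.065}.get(k,.06)
                print(n,k,a,ce,s,onz(c,[ce],z)[0].round(4))
E
python3 m.py
```

```text
top orange 13 [333.31 226.08] [331 224   5   7] [ 0.4867 -0.0334  0.094 ]
top green 100 [264.95 215.03] [260 210  11  11] [0.5135 0.1212 0.065 ]
top yellow 166 [316.08 191.06] [309 184  15  15] [0.5712 0.006  0.06  ]
top yellow 96 [304.85 264.79] [300 260  11  11] [0.4035 0.0287 0.06  ]
top white 159078 [342.8  212.67] [  0   7 640 393] [ 0.5215 -0.0555  0.06  ]
top white 3 [264.33 174.33] [264 174   2   2] [0.6099 0.1272 0.06  ]
top white 8 [359.88 194.12] [359 193   3   3] [ 0.5649 -0.0947  0.06  ]
top white 5 [250.4 228.8] [250 228   2   3] [0.4823 0.1539 0.06  ]
top white 7 [348.29 250.  ] [347 249   3   3] [ 0.4373 -0.0678  0.06  ]
scene orange 88 [331.44 186.99] [325 180  13  13] [ 0.4879 -0.0195  0.094 ]
scene green 134 [354.86 227.06] [348 221  14  13] [0.5036 0.1119 0.065 ]
scene yellow 16 [331.56 182.94] [328 181   8   4] [ 0.4592 -0.0603  0.06  ]
scene yellow 68 [364.59 207.43] [359 203  11   9] [0.4377 0.0689 0.06  ]
scene yellow 122 [311.79 212.59] [305 207  14  12] [0.5684 0.004  0.06  ]
scene red 9 [320.33 194.44] [319 193   4   4] [ 0.5119 -0.0399  0.06  ]
scene white 124499 [369.92 247.74] [ 92  49 548 351] [0.5091 0.1822 0.06  ]
scene white 7 [371.   235.29] [370 234   3   3] [0.4826 0.1534 0.06  ]
scene white 3 [367. 241.] [366 241   3   1] [0.5023 0.1619 0.06  ]
scene white 3 [360.33 243.33] [360 243   2   2] [0.5208 0.1583 0.06  ]
scene white 8 [324.5 251. ] [323 250   4   3] [0.6091 0.1276 0.06  ]
```

View pics/topcrop.png

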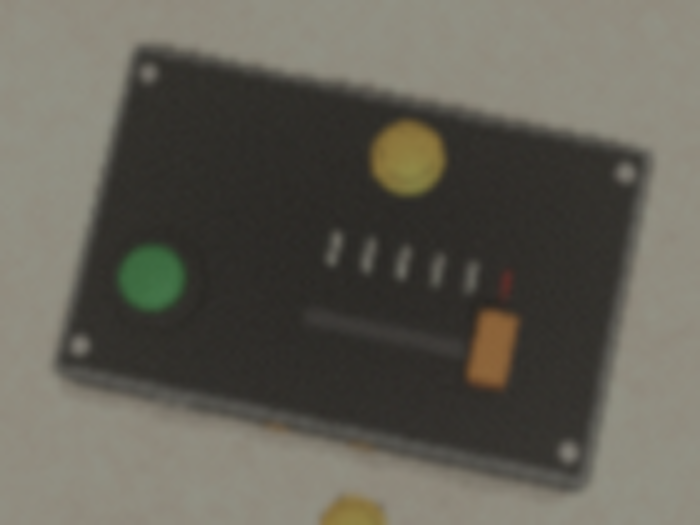

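View pics/scenecrop.png

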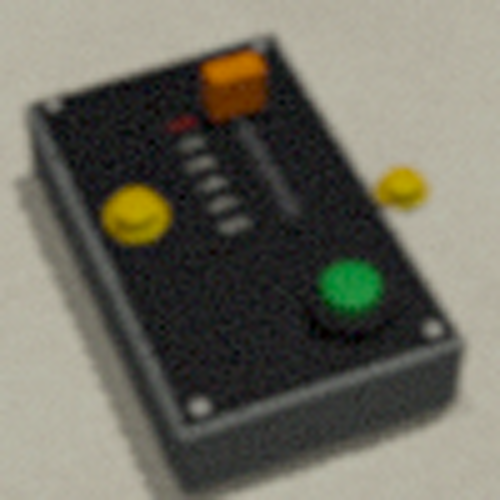

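```bash
python3 - <<'E'
from h import *
c=np.load("top0.npy",allow_pickle=True).item()
P=onz(c,[[264.33,174.33],[359.88,194.12],[250.4,228.8],[348.29,250]],.06)
# corners: +y+x, -y+x, +y-x, -y-x
m=P.mean(0); v=(P[0]+P[2]-P[1]-P[3]);yaw=np.arctan2(-v[0],v[1]); 
v2=P[0]+P[1]-P[2]-P[3]; print(m,np.degrees(yaw),np.degrees(np.arctan2(v2[1],v2[0])))
R=lambda a:np.array([[np.cos(a),-np.sin(a)],[np.sin(a),np.cos(a)]])
loc=lambda p,yaw=yaw:(R(yaw).T@(p[:2]-m[:2])*1000).round(1)
print([loc(p) for p in P])
print("green",loc(onz(c,[[264.95,215.03]],.066)[0]))
h=cv2.cvtColor(c["pixels"],cv2.COLOR_RGB2HSV)[215:242,322:345]
print(h[4:24:2,4:20:2].tolist())
for n in("top","scene"):
    c=np.load(n+"0.npy",allow_pickle=True).item()
    for t in(0,.016,.032):
        p=m[:2]+R(yaw)@[-.03,-.07+t]; print(n,t,p,proj(c,[*p,.094]))
        cor=[[*(m[:2]+R(yaw)@[-.03+a,-.07+t+b]),.094] for a,b in((-.015,-.008),(.015,-.008),(.015,.008),(-.015,.008))]
        print(proj(c,cor).round(1).tolist())
E
```

```text
[0.52360814 0.02964901 0.06      ] -11.470923455150693 -11.850449281150356
[array([ 65.2, 112.8]), array([  65.2, -113.7]), array([-65.2, 113.6]), array([ -65.2, -112.7])]
green [-28.2  87.5]
[[[17, 38, 47], [18, 25, 51], [17, 40, 45], [15, 34, 45], [9, 77, 53], [7, 85, 63], [20, 31, 49], [15, 31, 49]], [[12, 27, 47], [18, 28, 45], [18, 62, 49], [14, 104, 64], [13, 96, 61], [15, 67, 53], [21, 37, 48], [17, 36, 50]], [[15, 33, 47], [25, 36, 43], [14, 127, 76], [15, 149, 128], [15, 146, 129], [15, 141, 112], [15, 113, 79], [20, 31, 49]], [[17, 38, 47], [17, 38, 47], [14, 136, 94], [15, 150, 138], [15, 149, 139], [15, 149, 137], [15, 120, 87], [20, 31, 49]], [[20, 29, 52], [16, 55, 51], [15, 142, 111], [15, 149, 139], [15, 150, 139], [15, 145, 134], [14, 102, 75], [20, 31, 49]], [[20, 25, 61], [14, 72, 60], [15, 147, 128], [15, 149, 139], [15, 150, 139], [15, 147, 127], [13, 73, 63], [21, 36, 50]], [[20, 28, 55], [15, 101, 71], [15, 148, 133], [16, 149, 139], [15, 149, 139], [15, 140, 122], [20, 44, 52], [20, 31, 50]], [[20, 33, 47], [14, 127, 86], [15, 148, 136], [16, 148, 140], [15, 1
[... 377 characters left out ...]
.1, 223.1], [330.9, 221.5], [328.1, 235.0]]
top 0.016 [ 0.48346836 -0.01730626] [[325.90324229 227.48755027]]
[[328.1, 235.0], [330.9, 221.5], [323.7, 220.0], [320.9, 233.5]]
top 0.032 [ 0.48665029 -0.00162585] [[318.70367943 225.9494544 ]]
[[320.9, 233.5], [323.7, 220.0], [316.6, 218.5], [313.6, 231.9]]
scene 0 [ 0.48028643 -0.03298668] [[330.97034993 183.04952698]]
[[334.8, 179.8], [324.9, 182.6], [327.1, 186.4], [337.0, 183.5]]
scene 0.016 [ 0.48346836 -0.01730626] [[333.21113051 186.81886716]]
[[337.0, 183.5], [327.1, 186.4], [329.3, 190.2], [339.3, 187.3]]
scene 0.032 [ 0.48665029 -0.00162585] [[335.49737287 190.66441027]]
[[339.3, 187.3], [329.3, 190.2], [331.6, 194.1], [341.7, 191.1]]
```

```bash
cat >> h.py <<'E'
M=np.array([.52361,.02965]); YAW=np.radians(-11.6)
def rot(a): return np.array([[np.cos(a),-np.sin(a)],[np.sin(a),np.cos(a)]])
def u2w(x,y): return M+rot(YAW)@[x,y]
def w2u(p): return rot(YAW).T@(np.array(p)[:2]-M)
def toolR():
    from scipy.spatial.transform import Rotation as Ro
    o=bot.get_obs(); w,x,y,z=o["orientation"]; return o,Ro.from_quat([x,y,z,w]).as_matrix()
def delta(x,y,z):
    o,R=toolR(); d=R.T@(np.r_[u2w(x,y),z]-o["tool_pos"])
    xa=np.arctan2(R[1,0],R[0,0]); t=-( np.pi/2+YAW-xa); return d.round(4),t.round(4)
def st():
    o=bot.get_obs(); R=toolR()[1]; print("t",round(o["t"],2),"unit",(w2u(o["tool_pos"])*1000).round(1),"z",o["tool_pos"][2].round(4),"F_unit",(rot(YAW).T@o["wrist_force"][:2]).round(2),o["wrist_force"][2].round(2),"gap",round(o["finger_gap"],4),"xang-err",np.degrees(np.arctan2(R[1,0],R[0,0])-np.pi/2-YAW).round(2),"tilt",np.degrees(np.arccos(-R[2,2])).round(2))
E
python3 - <<'E'
from h import *
from m import blobs
st(); print(delta(-.03,-.112,.15))
c=np.load("top0.npy",allow_pickle=True).item()
h=cv2.cvtColor(c["pixels"],cv2.COLOR_RGB2HSV); m=cv2.inRange(h,(10,110,75),(17,255,255)); m[:218]=0;m[242:]=0;m[:,:320]=0;m[:,346:]=0
q=cv2.moments(m); p=[q['m10']/q['m00'],q['m01']/q['m00']];print(p,w2u(onz(c,[p],.094)[0]))
E
```

```text
t 0.1 unit [-384.7  477.8] z 0.2029 F_unit [0.06 1.48] -0.11 gap 0.0856 xang-err -11.31 tilt 0.12
(array([-0.5087,  0.4634,  0.0539]), np.float64(-0.1973))
[332.96992481203006, 229.35338345864662] [-0.03060209 -0.06989792]
```

Call:
{"method": "send_rows", "body": {"steps": [[-0.03, 0.027, 0.003, -0.02, 255], [-0.06, 0.055, 0.006, -0.04, 255], [-0.09, 0.082, 0.009, -0.06, 255], [-0.12, 0.109, 0.012, -0.08, 255], [-0.15, 0.137, 0.015, -0.1, 255], [-0.18, 0.164, 0.018, -0.12, 255], [-0.21, 0.191, 0.021, -0.14, 255], [-0.24, 0.219, 0.024, -0.16, 255], [-0.27, 0.246, 0.027, -0.18, 255], [-0.3, 0.273, 0.03, -0.197, 255], [-0.33, 0.301, 0.033, -0.197, 255], [-0.36, 0.328, 0.036, -0.197, 255], [-0.39, 0.355, 0.039, -0.197, 255], [-0.42, 0.383, 0.042, -0.197, 255], [-0.45, 0.41, 0.045, -0.197, 255], [-0.475, 0.433, 0.05, -0.197, 255], [-0.495, 0.451, 0.053, -0.197, 255], [-0.509, 0.463, 0.054, -0.197, 255], [-0.509, 0.463, 0.054, -0.197, 255], [-0.509, 0.463, 0.054, -0.197, 255]]}}

```text
t: 1.77
tool_pos: [0.4712, -0.0737, 0.1495]
orientation: [-0.001, 0.776, 0.631, -0.0]
wrist_force: [-0.3, -0.6, 0.5]
finger_gap: -0.0001
```

```bash
python3 - <<'E'
from h import *
st(); print(delta(-.03,-.112,.072))
for n in("wrist","scene"):
    c=bot.camera(n); cv2.imwrite(f"pics/{n}1.png",c["pixels"][...,::-1]); np.save(n+"1.npy",c,allow_pickle=True)
st()
E
```

```text
t 1.77 unit [ -30.6 -111.8] z 0.1495 F_unit [-0.16 -0.6 ] 0.49 gap -0.0001 xang-err -0.15 tilt 0.1
(array([-0.0002,  0.0007,  0.0775]), np.float64(-0.0026))
t 1.87 unit [ -31.1 -110.6] z 0.1497 F_unit [0.78 0.28] -0.19 gap -0.0003 xang-err -0.0 tilt 0.09
```

View pics/wrist1.png

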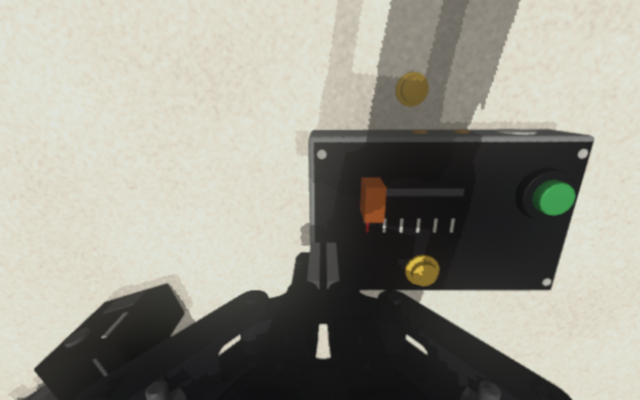

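View pics/scene1.png

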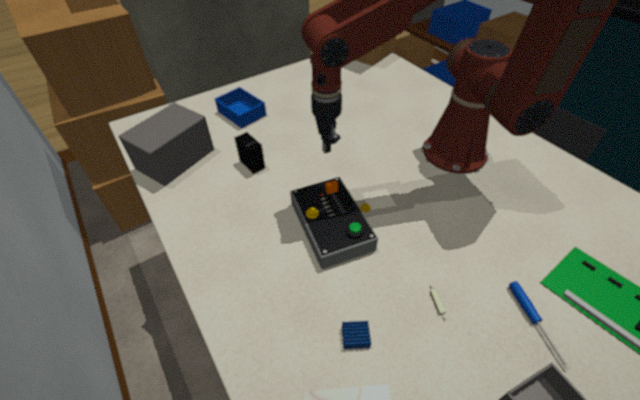

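The wrist view shows the lever at (372,200), level with the red mark (367,226). The shut fingertips at (325,265) are on the lever's off side, clear of both caps. I'll descend beside the lever.

Call:
{"method": "send_rows", "body": {"steps": [[0, 0.001, 0.02, 0, 255], [0, 0.001, 0.04, 0, 255], [0, 0.001, 0.055, 0, 255], [0, 0.001, 0.067, 0, 255], [0, 0.001, 0.075, 0, 255], [0, 0.001, 0.075, 0, 255], [0, 0.001, 0.075, 0, 255]]}}

```text
t: 2.45
tool_pos: [0.4723, -0.0726, 0.075]
orientation: [-0.0, 0.775, 0.632, -0.0]
wrist_force: [0.1, 0.2, -0.1]
finger_gap: -0.0001
```

```bash
python3 - <<'E'
from h import *
st(); 
for n in("wrist","scene"):
    c=bot.camera(n); cv2.imwrite(f"pics/{n}2.png",c["pixels"][100:300,200:520,::-1].repeat(2,0).repeat(2,1))
st()
E
```

```text
t 2.45 unit [ -29.7 -110.5] z 0.075 F_unit [0.07 0.18] -0.12 gap -0.0001 xang-err 0.06 tilt 0.04
t 2.55 unit [ -28.4 -111. ] z 0.0761 F_unit [0.04 0.22] -0.6 gap 0.0 xang-err 0.02 tilt 0.11
```

View pics/wrist2.png

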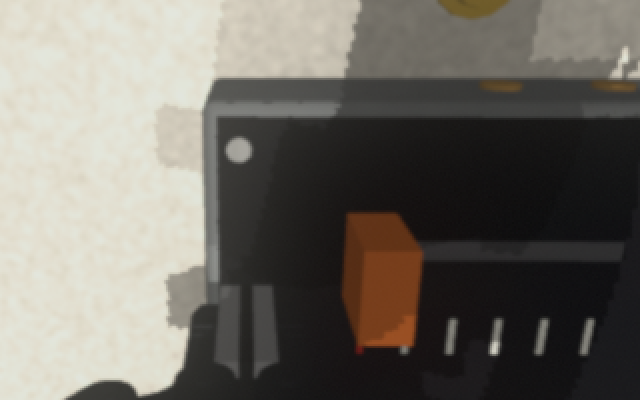

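View pics/scene2.png

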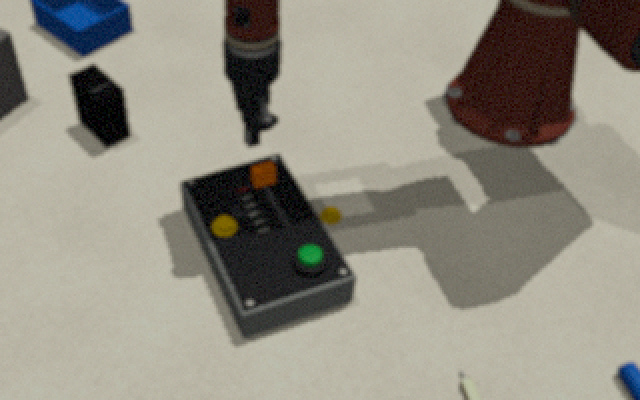

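Call:
{"method": "send_rows", "body": {"steps": [[0.004, 0, 0.002, 0, 255], [0.008, 0, 0.003, 0, 255], [0.012, 0, 0.003, 0, 255], [0.012, 0, 0.003, 0, 255]]}}

```text
t: 2.88
tool_pos: [0.4753, -0.0611, 0.0723]
orientation: [0.0, 0.775, 0.632, 0.0]
wrist_force: [-0.4, -0.2, -0.4]
finger_gap: -0.0002
```

Call:
{"method": "send_rows", "body": {"steps": [[0.001, 0, 0, 0, 255], [0.002, 0, 0, 0, 255], [0.002, 0, 0, 0, 255]]}}

```text
t: 3.13
tool_pos: [0.4755, -0.0597, 0.0721]
orientation: [0.0, 0.775, 0.632, 0.0]
wrist_force: [0.5, 0.8, 0.7]
finger_gap: -0.0001
```

Call:
{"method": "send_rows", "body": {"steps": [[0.001, 0, 0, 0, 255], [0.002, 0, 0, 0, 255], [0.002, 0, 0, 0, 255]]}}

```text
t: 3.38
tool_pos: [0.4758, -0.0578, 0.0721]
orientation: [-0.0, 0.775, 0.632, -0.0]
wrist_force: [-1.2, -0.3, -0.3]
finger_gap: -0.0002
```

Call:
{"method": "send_rows", "body": {"steps": [[0.001, 0, 0, 0, 255], [0.002, 0, 0, 0, 255], [0.002, 0, 0, 0, 255]]}}

```text
t: 3.63
tool_pos: [0.4763, -0.0558, 0.0721]
orientation: [-0.0, 0.775, 0.632, 0.0]
wrist_force: [0.3, -0.4, -0.4]
finger_gap: -0.0001
```

Call:
{"method": "send_rows", "body": {"steps": [[0.001, 0, 0, 0, 255], [0.002, 0, 0, 0, 255], [0.002, 0, 0, 0, 255]]}}

```text
t: 3.88
tool_pos: [0.4767, -0.0538, 0.0721]
orientation: [-0.0, 0.775, 0.632, 0.0]
wrist_force: [-0.1, 0.1, -0.8]
finger_gap: 0.0
```

```bash
python3 - <<'E'
from h import *
st()
E
```

```text
t 3.88 unit [-29.2 -91.2] z 0.0721 F_unit [-0.11  0.12] -0.75 gap 0.0 xang-err -0.01 tilt 0.0
```

Call:
{"method": "send_rows", "body": {"steps": [[0.001, 0, 0, 0, 255], [0.001, 0, 0, 0, 255]]}}

```text
t: 4.05
tool_pos: [0.4769, -0.0529, 0.0721]
orientation: [-0.0, 0.775, 0.632, 0.0]
wrist_force: [-0.6, -0.1, 1.0]
finger_gap: 0.0
```

Call:
{"method": "send_rows", "body": {"steps": [[0.001, 0, 0, 0, 255], [0.001, 0, 0, 0, 255]]}}

```text
t: 4.22
tool_pos: [0.477, -0.0519, 0.0721]
orientation: [-0.0, 0.775, 0.632, -0.0]
wrist_force: [-0.2, -0.1, 0.6]
finger_gap: -0.0001
```

Call:
{"method": "send_rows", "body": {"steps": [[0.001, 0, 0, 0, 255], [0.001, 0, 0, 0, 255]]}}

```text
t: 4.38
tool_pos: [0.4772, -0.0509, 0.0721]
orientation: [-0.0, 0.775, 0.632, 0.0]
wrist_force: [0.6, 0.1, 0.5]
finger_gap: -0.0003
```

Call:
{"method": "send_rows", "body": {"steps": [[0.001, 0, 0, 0, 255], [0.001, 0, 0, 0, 255]]}}

```text
t: 4.55
tool_pos: [0.4775, -0.0499, 0.0721]
orientation: [-0.0, 0.775, 0.632, 0.0]
wrist_force: [-0.3, -0.2, 0.6]
finger_gap: -0.0001
```

```bash
python3 - <<'E'
from h import *
st()
c=bot.camera("wrist"); cv2.imwrite(f"pics/w3.png",c["pixels"][100:300,200:520,::-1].repeat(2,0).repeat(2,1))
st()
E
```

```text
t 4.55 unit [-29.2 -87.2] z 0.0721 F_unit [-0.25 -0.26] 0.55 gap -0.0001 xang-err -0.02 tilt 0.0
t 4.6 unit [-29.2 -87.3] z 0.0721 F_unit [-0.22  0.12] 0.31 gap -0.0003 xang-err -0.01 tilt 0.0
```

View pics/w3.png

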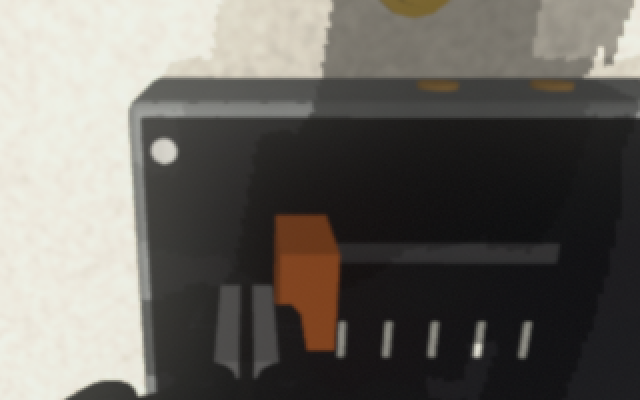

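The wrist view puts the finger edge at (275,300), right beside the knob's off-side face. Contact is about to happen.

Call:
{"method": "send_rows", "body": {"steps": [[0.001, 0, 0, 0, 255], [0.001, 0, 0, 0, 255]]}}

```text
t: 4.77
tool_pos: [0.4777, -0.0489, 0.0721]
orientation: [-0.0, 0.775, 0.632, 0.0]
wrist_force: [-0.4, -0.6, -0.4]
finger_gap: 0.0001
```

Call:
{"method": "send_rows", "body": {"steps": [[0.001, 0, 0, 0, 255], [0.001, 0, 0, 0, 255]]}}

```text
t: 4.93
tool_pos: [0.4779, -0.048, 0.0721]
orientation: [-0.0, 0.775, 0.632, 0.0]
wrist_force: [-0.9, 0.8, -0.7]
finger_gap: 0.0006
```

Call:
{"method": "send_rows", "body": {"steps": [[0.001, 0, 0, 0, 255], [0.001, 0, 0, 0, 255]]}}

```text
t: 5.1
tool_pos: [0.4781, -0.047, 0.0721]
orientation: [-0.0, 0.775, 0.632, 0.0]
wrist_force: [0.2, 1.0, 0.6]
finger_gap: -0.0001
```

```bash
python3 - <<'E'
from h import *
st()
E
```

```text
t 5.1 unit [-29.2 -84.2] z 0.0721 F_unit [-0.04  1.03] 0.61 gap -0.0001 xang-err -0.02 tilt 0.0
```

Call:
{"method": "send_rows", "body": {"steps": [[0.001, 0, 0, 0, 255], [0.001, 0, 0, 0, 255]]}}

```text
t: 5.27
tool_pos: [0.4783, -0.046, 0.0721]
orientation: [-0.0, 0.775, 0.632, 0.0]
wrist_force: [-0.9, 1.0, -0.1]
finger_gap: -0.0001
```

Call:
{"method": "send_rows", "body": {"steps": [[0.001, 0, 0, 0, 255], [0.001, 0, 0, 0, 255]]}}

```text
t: 5.43
tool_pos: [0.4784, -0.045, 0.0721]
orientation: [-0.0, 0.775, 0.632, 0.0]
wrist_force: [-0.3, 0.3, 0.2]
finger_gap: -0.0001
```

```bash
python3 - <<'E'
from h import *
st()
for n in("wrist","scene"):
    c=bot.camera(n); cv2.imwrite(f"pics/{n}4.png",c["pixels"][100:300,200:520,::-1].repeat(2,0).repeat(2,1))
st()
E
```

```text
t 5.43 unit [-29.2 -82.2] z 0.0721 F_unit [-0.33  0.2 ] 0.16 gap -0.0001 xang-err -0.02 tilt 0.0
t 5.53 unit [-29.2 -82.3] z 0.0721 F_unit [-0.18 -0.34] 0.09 gap -0.0002 xang-err -0.01 tilt 0.0
```

View pics/wrist4.png

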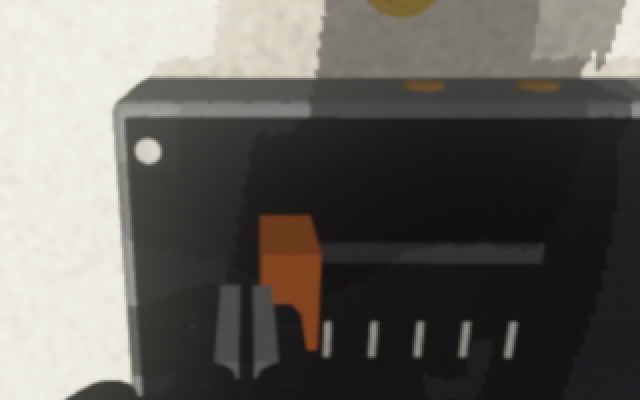

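```bash
python3 - <<'E'
from h import *
c=np.load("wrist1.npy",allow_pickle=True).item()
T=np.array(c["tool_from_camera"]);print(T.round(3),c["fov_y"],c["cx"],c["cy"],c["distortion"])
o,R=toolR(); 
def pj(pw):
    pt=(np.array(pw)-o["tool_pos"])@R; pc=(pt-T[:3,3])@T[:3,:3]
    return cv2.projectPoints(pc.reshape(-1,1,3),np.zeros(3),np.zeros(3),K(c),np.array(c["distortion"],float))[0].reshape(-1,2)
for t in(0,.016):
  for z in(.064,.094):
    print(t,z,((pj([[*u2w(-.03+a,-.07+t+b),z] for a,b in((-.015,-.008),(.015,-.008),(.015,.008),(-.015,.008))])-[200,100])*2).round(0).tolist())
print("tip",(pj([o["tool_pos"]])-[200,100])*2)
print("marks",((pj([[*u2w(.003,-.07+.016*i),.06] for i in range(6)])-[200,100])*2).round(0).tolist())
E
```

```text
[[ 1.    -0.001 -0.     0.   ]
 [ 0.001  0.946  0.323 -0.084]
 [-0.    -0.323  0.946 -0.17 ]
 [ 0.     0.     0.     1.   ]] 67.51429631374 322.74992445598934 196.34255008433757 [0.00952804 0.         0.         0.         0.        ]
0 0.064 [[259.0, 213.0], [258.0, 297.0], [306.0, 297.0], [309.0, 213.0]]
0 0.094 [[261.0, 253.0], [260.0, 348.0], [316.0, 348.0], [320.0, 253.0]]
0.016 0.064 [[309.0, 213.0], [306.0, 297.0], [354.0, 297.0], [359.0, 213.0]]
0.016 0.094 [[320.0, 253.0], [316.0, 348.0], [372.0, 348.0], [379.0, 253.0]]
tip [[245.15314984 269.48639265]]
marks [[280.0, 337.0], [326.0, 337.0], [372.0, 337.0], [417.0, 337.0], [463.0, 337.0], [509.0, 337.0]]
```

View pics/scene4.png

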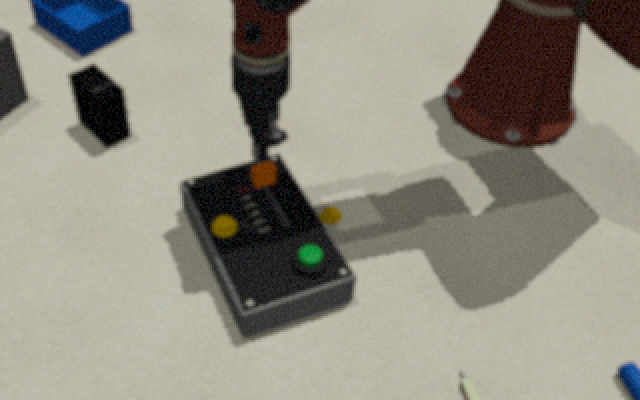

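```bash
python3 - <<'E'
from h import *
o,R=toolR(); c=bot.camera("wrist"); T=np.array(c["tool_from_camera"])
D=c["depth"]
def pt(u,v):
    p=cv2.undistortPoints(np.array([[[u,v]]],float),K(c),np.array(c["distortion"],float)).ravel()
    return T[:3,:3]@(np.r_[p,1]*D[int(v),int(u)])+T[:3,3]
# tool coords in mm at crop pixel positions
for v in (235,250,265,275,282,290,300,310,320,335,350,365):
    print(v,[ (u,(pt(200+u/2,100+v/2)*1000).round(0).astype(int).tolist()) for u in (220,230,240,250,256,264,270,276,284,296)])
E
```

```text
235 [(220, [-8, -7, 12]), (230, [-5, -7, 10]), (240, [-2, -7, 12]), (250, [2, -7, 12]), (256, [4, -7, 11]), (264, [6, -15, -8]), (270, [7, -15, -8]), (276, [9, -16, -9]), (284, [11, -15, -9]), (296, [15, -15, -9])]
250 [(220, [-8, -1, 13]), (230, [-5, -2, 11]), (240, [-2, -2, 11]), (250, [2, -1, 12]), (256, [4, -1, 11]), (264, [5, -15, -19]), (270, [7, -15, -19]), (276, [8, -16, -20]), (284, [11, -16, -20]), (296, [14, -15, -19])]
265 [(220, [-8, 4, 12]), (230, [-5, 4, 12]), (240, [-2, 5, 13]), (250, [2, 4, 12]), (256, [4, 4, 11]), (264, [5, -12, -22]), (270, [7, -12, -22]), (276, [8, -12, -23]), (284, [11, -12, -22]), (296, [14, -12, -21])]
275 [(220, [-8, 7, 10]), (230, [-5, 8, 11]), (240, [-2, 8, 12]), (250, [2, 8, 11]), (256, [4, 8, 11]), (264, [5, -9, -22]), (270, [0, -84, -170]), (276, [8, -9, -22]), (284, [11, -9, -22]), (296, [14, -9, -22])]
282 [(220, [-9, 11, 12]), (230, [-5, 11, 12]), (240, [-2, 10, 11]), (250, [2, 11, 12]), (256, [4, 10, 11]), (264, [5, -7, -22]), (270, [7, -7, -22]), (276, [9, -7, -22]), (284, [11, -8, -23]), (296, [14, -7, -23])]
290 [(220, [-6, -12, -3
[... 867 characters left out ...]
, [12, -7, -42])]
335 [(220, [-5, -11, -56]), (230, [-3, -11, -55]), (240, [-1, -11, -55]), (250, [1, -11, -55]), (256, [2, -11, -55]), (264, [4, -11, -54]), (270, [6, -10, -54]), (276, [7, -7, -49]), (284, [9, -7, -49]), (296, [12, -7, -49])]
350 [(220, [-5, -11, -60]), (230, [-3, -12, -62]), (240, [-1, -11, -61]), (250, [1, -11, -61]), (256, [2, -11, -61]), (264, [4, -11, -61]), (270, [5, -11, -61]), (276, [0, -84, -170]), (284, [9, -7, -54]), (296, [11, -7, -55])]
365 [(220, [-5, -12, -67]), (230, [-3, -10, -65]), (240, [-1, -10, -65]), (250, [1, -10, -65]), (256, [2, -10, -65]), (264, [4, -10, -64]), (270, [5, -12, -68]), (276, [6, -12, -68]), (284, [8, -11, -66]), (296, [10, -12, -68])]
```

```bash
python3 - <<'E'
from h import *
c=np.load("scene1.npy",allow_pickle=True).item()
print("scene1",[proj(c,[*u2w(-.031,-.111),z]).round(1).tolist() for z in(.15,.165,.183)])
print("scene2 (crop)",[((proj(c,[*u2w(-.029,-.111),z])-[200,100])*2).round(1).tolist() for z in(.0755,.09,.108)])
print("now (crop)",[((proj(c,[*u2w(-.029,-.0822),z])-[200,100])*2).round(1).tolist() for z in(.072,.09,.105)])
cv2.imwrite("pics/s1c.png",cv2.resize(c["pixels"][80:220,260:400,::-1],None,fx=4,fy=4,interpolation=cv2.INTER_CUBIC))
E
```

```text
scene1 [[[325.8, 158.9]], [[325.8, 154.8]], [[325.8, 149.7]]]
scene2 (crop) [[[250.4, 156.8]], [[250.4, 149.6]], [[250.4, 140.5]]]
now (crop) [[[258.0, 171.6]], [[258.1, 162.6]], [[258.1, 155.0]]]
```

View pics/s1c.png

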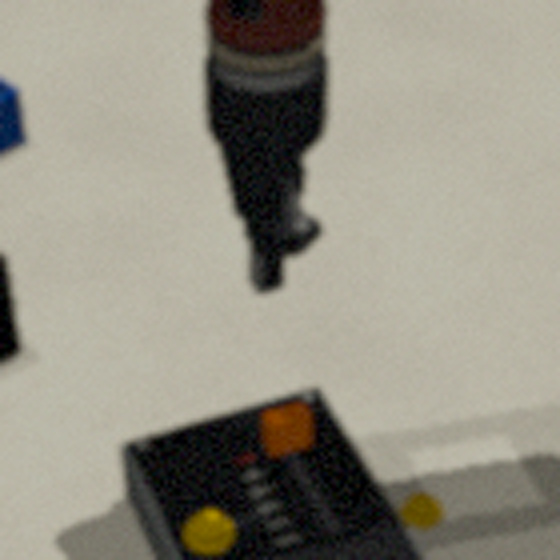

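The wrist depth shows the shut fingertips ending about 33 mm short of the reported TCP, at tool z of about -33 mm. The deck (+12) and knob top (-22) read correctly in the same image. The scene camera agrees roughly, with the tip at (326,152) where the TCP would project to (326,159). So the finger is above the knob rather than beside it, which explains why there was no force. I'll back off and go down under guard.

Call:
{"method": "send_rows", "body": {"steps": [[-0.004, 0, 0, 0, 255], [-0.008, 0, 0, 0, 255], [-0.012, 0, 0, 0, 255], [-0.015, 0, 0, 0, 255], [-0.015, 0, 0.004, 0, 255], [-0.015, 0, 0.008, 0, 255], [-0.015, 0, 0.008, 0, 255]]}}

```text
t: 6.17
tool_pos: [0.4745, -0.0597, 0.063]
orientation: [-0.001, 0.775, 0.632, -0.001]
wrist_force: [-1.0, 0.5, 0.1]
finger_gap: 0.0001
```

Call:
{"method": "send_rows", "body": {"steps": [[0, 0, 0.002, 0, 255], [0, 0, 0.004, 0, 255]]}}

```text
t: 6.33
tool_pos: [0.4754, -0.0597, 0.0598]
orientation: [-0.0, 0.775, 0.632, -0.0]
wrist_force: [-0.1, -0.2, 0.3]
finger_gap: -0.0003
```

Call:
{"method": "send_rows", "body": {"steps": [[0, 0, 0.001, 0, 255], [0, 0, 0.002, 0, 255]]}}

```text
t: 6.5
tool_pos: [0.4754, -0.0597, 0.0579]
orientation: [-0.0, 0.775, 0.632, -0.0]
wrist_force: [-0.7, 0.0, 0.3]
finger_gap: 0.0003
```

Call:
{"method": "send_rows", "body": {"steps": [[0, 0, 0.001, 0, 255], [0, 0, 0.002, 0, 255]]}}

```text
t: 6.67
tool_pos: [0.4755, -0.0598, 0.0561]
orientation: [0.0, 0.775, 0.632, 0.0]
wrist_force: [-0.4, -0.1, -0.0]
finger_gap: 0.0002
```

```bash
python3 - <<'E'
from h import *
st()
for n in("wrist","scene"):
    c=bot.camera(n); cv2.imwrite(f"pics/{n}5.png",c["pixels"][100:300,200:520,::-1].repeat(2,0).repeat(2,1))
st()
E
```

```text
t 6.67 unit [-29.1 -97.3] z 0.0561 F_unit [-0.38 -0.21] -0.01 gap 0.0002 xang-err -0.01 tilt 0.01
t 6.77 unit [-29.3 -97.3] z 0.056 F_unit [-0.81 -0.17] -0.08 gap 0.0003 xang-err -0.02 tilt 0.01
```

View pics/wrist5.png

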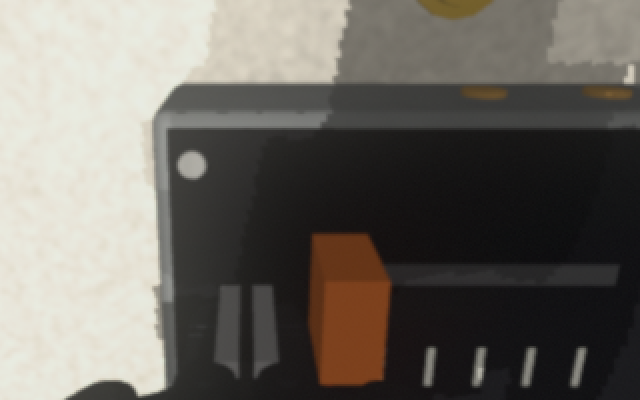

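View pics/scene5.png

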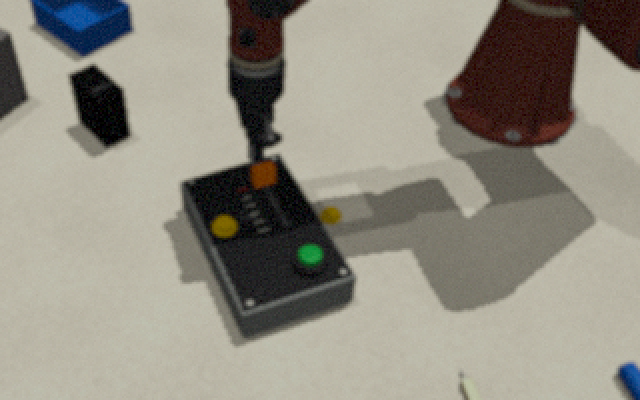

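No force with the TCP below deck level, so the offset is confirmed. In the wrist view the finger sits just left of the knob face (310,330) with a clear gap. I'll lower it further.

Call:
{"method": "send_rows", "body": {"steps": [[0, 0, 0.002, 0, 255], [0, 0, 0.004, 0, 255], [0, 0, 0.006, 0, 255]]}}

```text
t: 7.02
tool_pos: [0.4755, -0.0599, 0.05]
orientation: [0.0, 0.775, 0.632, 0.0]
wrist_force: [-0.1, -0.1, 0.4]
finger_gap: 0.0003
```

Call:
{"method": "send_rows", "body": {"steps": [[0, 0, 0.002, 0, 255], [0, 0, 0.004, 0, 255], [0, 0, 0.005, 0, 255]]}}

```text
t: 7.27
tool_pos: [0.4752, -0.0598, 0.0447]
orientation: [-0.0, 0.775, 0.632, -0.0]
wrist_force: [0.3, 0.0, -1.1]
finger_gap: 0.0002
```

Call:
{"method": "send_rows", "body": {"steps": [[0, 0, 0.002, 0, 255], [0, 0, 0.004, 0, 255], [0, 0, 0.004, 0, 255]]}}

```text
t: 7.52
tool_pos: [0.475, -0.0597, 0.0406]
orientation: [-0.0, 0.775, 0.632, -0.0]
wrist_force: [-0.2, 0.0, 0.9]
finger_gap: -0.0001
```

```bash
python3 - <<'E'
from h import *
st()
for n in("wrist","scene"):
    c=bot.camera(n); cv2.imwrite(f"pics/{n}6.png",c["pixels"][100:300,200:520,::-1].repeat(2,0).repeat(2,1))
st()
E
```

```text
t 7.52 unit [-29.6 -97.3] z 0.0406 F_unit [-0.16 -0.  ] 0.91 gap -0.0001 xang-err -0.02 tilt 0.05
t 7.62 unit [-29.3 -97.3] z 0.041 F_unit [ 0.39 -0.4 ] 0.45 gap 0.0005 xang-err -0.02 tilt 0.02
```

View pics/wrist6.png

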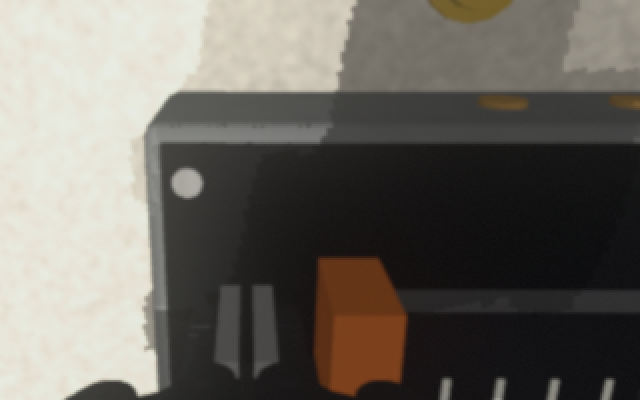

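View pics/scene6.png

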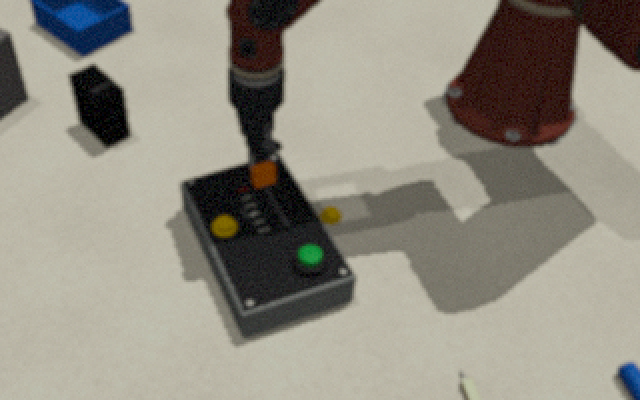

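```bash
python3 - <<'E'
from h import *
c=bot.camera("wrist"); T=np.array(c["tool_from_camera"]);D=c["depth"]
v,u=np.mgrid[0:400:2,0:640:2]; uv=np.c_[u.ravel(),v.ravel()].astype(float)
p=cv2.undistortPoints(uv.reshape(-1,1,2),K(c),np.array(c["distortion"],float)).reshape(-1,2)
d=D[v.ravel(),u.ravel()]; P=(np.c_[p,np.ones(len(p))]*d[:,None])@T[:3,:3].T+T[:3,3]; P*=1000
ok=d>0; P=P[ok]; 
# gripper points: above knob top (tool z < -55 => world z >.096), plus finger near x~0
g=P[(P[:,2]<-56)]
for a,b in((-60,-45),(-45,-30),(-30,-20),(-20,-14),(-14,-8),(8,14),(14,20),(20,30),(30,45),(45,60)):
    s=g[(g[:,0]>=a)&(g[:,0]<b)]
    if len(s): i=s[:,2].argmax(); print(a,b,len(s),s[i].round(1))
f=P[(abs(P[:,0])<9)&(P[:,1]<-8)&(P[:,1]>-14)&(P[:,2]<-25)]; print("finger",f.max(0),f.min(0))
s=f[f[:,2].argsort()[::-1][:12]];print(s.round(1))
st()
E
```

```text
-60 -45 627 [-45.5 -12.6 -94.4]
-45 -30 1460 [-30.4 -12.1 -74.9]
-30 -20 659 [-20.2  -6.5 -69.9]
-20 -14 343 [-15.7  -6.6 -67.6]
-14 -8 619 [-13.5  -6.3 -56. ]
8 14 629 [ 11.3  -7.4 -56.1]
14 20 349 [ 16.1  -6.6 -67.6]
20 30 654 [ 20.4  -7.1 -70.8]
30 45 1462 [ 31.1 -11.4 -74.1]
45 60 638 [ 45.3 -11.6 -91.7]
finger [  8.96272177  -8.02076526 -32.04439885] [  -8.99773023  -13.99529595 -117.06019485]
[[ -1.3 -10.5 -32. ]
 [ -3.3 -11.  -33. ]
 [ -0.3 -11.1 -33.2]
 [  5.9 -11.1 -33.3]
 [  2.8 -11.2 -33.3]
 [  1.8 -11.4 -33.8]
 [  0.8 -11.4 -33.8]
 [ -2.3 -11.4 -33.9]
 [  4.8 -11.5 -34. ]
 [ -4.3 -11.5 -34. ]
 [  0.8 -10.5 -34.2]
 [  3.8 -11.6 -34.2]]
t 7.67 unit [-29.2 -97.3] z 0.0411 F_unit [ 0.33 -0.15] -0.07 gap 0.0002 xang-err -0.02 tilt 0.0
```

Clearances: finger tip z ≈ 74 mm, and the linkage is ≥14 mm above the knob top. Probing for contact now.

Call:
{"method": "send_rows", "body": {"steps": [[0.001, 0, 0, 0, 255], [0.003, 0, 0, 0, 255], [0.003, 0, 0, 0, 255]]}}

```text
t: 7.92
tool_pos: [0.4762, -0.0566, 0.0412]
orientation: [0.0, 0.775, 0.632, 0.0]
wrist_force: [-0.4, 0.6, -0.8]
finger_gap: 0.0001
```

Call:
{"method": "send_rows", "body": {"steps": [[0.001, 0, 0, 0, 255], [0.001, 0, 0, 0, 255]]}}

```text
t: 8.08
tool_pos: [0.4763, -0.0557, 0.0411]
orientation: [0.0, 0.775, 0.632, 0.0]
wrist_force: [-0.0, -0.6, 0.3]
finger_gap: -0.0002
```

Call:
{"method": "send_rows", "body": {"steps": [[0.001, 0, 0, 0, 255], [0.001, 0, 0, 0, 255]]}}

```text
t: 8.25
tool_pos: [0.4764, -0.0548, 0.0411]
orientation: [-0.0, 0.775, 0.632, 0.0]
wrist_force: [0.1, 0.4, 0.5]
finger_gap: 0.0001
```

Call:
{"method": "send_rows", "body": {"steps": [[0.001, 0, 0, 0, 255], [0.001, 0, 0, 0, 255]]}}

```text
t: 8.42
tool_pos: [0.4766, -0.0542, 0.0411]
orientation: [0.0, 0.775, 0.632, -0.0]
wrist_force: [-0.7, -1.7, -0.9]
finger_gap: 0.0001
```

Call:
{"method": "send_rows", "body": {"steps": [[0.001, 0, 0, 0, 255], [0.001, 0, 0, 0, 255]]}}

```text
t: 8.58
tool_pos: [0.4767, -0.0537, 0.0411]
orientation: [0.0, 0.775, 0.632, -0.001]
wrist_force: [-1.3, -3.3, 0.8]
finger_gap: -0.0003
```

Call:
{"method": "send_rows", "body": {"steps": [[0.001, 0, 0, 0, 255], [0.001, 0, 0, 0, 255]]}}

```text
t: 8.75
tool_pos: [0.4769, -0.0529, 0.0412]
orientation: [0.001, 0.775, 0.632, -0.001]
wrist_force: [-1.2, -4.9, 1.1]
finger_gap: -0.0
```

```bash
python3 -c "
from h import *
st()"
```

```text
t 8.75 unit [-29.2 -90.3] z 0.0412 F_unit [-0.16 -5.04] 1.08 gap -0.0 xang-err 0.01 tilt 0.11
```

Contact at TCP unit-y of about -92, with force rising to 5 N. Pushing on slowly through the first click.

Call:
{"method": "send_rows", "body": {"steps": [[0.001, 0, 0, 0, 255], [0.002, 0, 0, 0, 255], [0.003, 0, 0, 0, 255], [0.004, 0, 0, 0, 255], [0.004, 0, 0, 0, 255]]}}

```text
t: 9.17
tool_pos: [0.4779, -0.048, 0.0411]
orientation: [-0.0, 0.775, 0.632, 0.0]
wrist_force: [-0.2, 0.1, -0.5]
finger_gap: -0.0001
```

Call:
{"method": "send_rows", "body": {"steps": [[0.001, 0, 0, 0, 255], [0.002, 0, 0, 0, 255], [0.003, 0, 0, 0, 255], [0.004, 0, 0, 0, 255], [0.004, 0, 0, 0, 255]]}}

```text
t: 9.58
tool_pos: [0.4787, -0.0435, 0.041]
orientation: [-0.0, 0.775, 0.632, 0.0]
wrist_force: [-1.4, -0.3, 0.1]
finger_gap: -0.0002
```

```bash
cat > look.py <<'E'
from h import *
import sys
st()
k=sys.argv[1]
for n in("wrist","scene"):
    c=bot.camera(n); cv2.imwrite(f"pics/{n}{k}.png",c["pixels"][100:300,200:520,::-1].repeat(2,0).repeat(2,1))
    if n=="scene":
        h=cv2.cvtColor(c["pixels"],cv2.COLOR_RGB2HSV); m=cv2.inRange(h,(4,150,60),(17,255,255)); m[:160]=0;m[225:]=0;m[:,:315]=0;m[:,360:]=0
        l,ns,s,ce=cv2.connectedComponentsWithStats(m); i=s[1:,4].argmax()+1; print("knob",s[i],ce[i])
        for t in range(0,6):
            print(t, proj(c,[*u2w(-.03,-.07+.016*t+.004),.083]).round(1).tolist())
st()
E
python3 look.py 7
```

```text
t 9.58 unit [-29.3 -80.6] z 0.041 F_unit [-1.26 -0.59] 0.13 gap -0.0002 xang-err -0.01 tilt 0.05
knob [328 184  13  14 150] [333.92       190.52666667]
0 [[331.5, 186.7]]
1 [[333.8, 190.5]]
2 [[336.0, 194.4]]
3 [[338.4, 198.3]]
4 [[340.7, 202.4]]
5 [[343.1, 206.5]]
t 9.68 unit [-29.3 -80.9] z 0.0411 F_unit [0.29 0.7 ] -0.34 gap -0.0002 xang-err -0.0 tilt 0.03
```

View pics/wrist7.png

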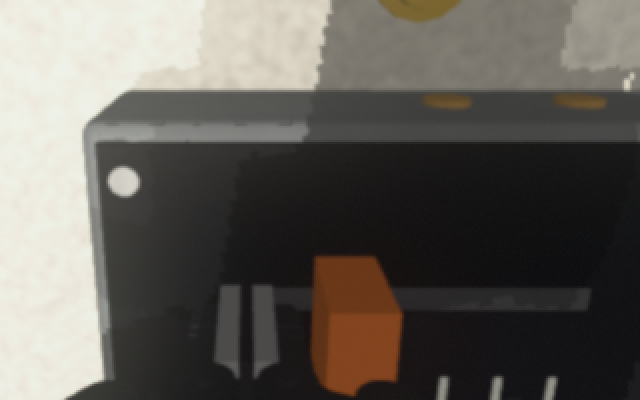

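The first click is in: the knob centroid (333.9,190.5) matches detent 1, and the force is gone. Now the second.

Call:
{"method": "send_rows", "body": {"steps": [[0.002, 0, 0, 0, 255], [0.004, 0, 0, 0, 255], [0.006, 0, 0, 0, 255], [0.007, 0, 0, 0, 255], [0.008, 0, 0, 0, 255], [0.008, 0, 0, 0, 255]]}}

```text
t: 10.18
tool_pos: [0.4801, -0.0374, 0.0412]
orientation: [0.001, 0.775, 0.632, -0.001]
wrist_force: [-1.1, -3.8, 0.2]
finger_gap: -0.0004
```

Call:
{"method": "send_rows", "body": {"steps": [[0.001, 0, 0, 0, 255], [0.002, 0, 0, 0, 255], [0.002, 0, 0, 0, 255]]}}

```text
t: 10.43
tool_pos: [0.4804, -0.0357, 0.0412]
orientation: [0.001, 0.775, 0.632, -0.001]
wrist_force: [-1.4, -5.3, 0.6]
finger_gap: -0.0002
```

Call:
{"method": "send_rows", "body": {"steps": [[0.001, 0, 0, 0, 255], [0.001, 0, 0, 0, 255]]}}

```text
t: 10.6
tool_pos: [0.4806, -0.0348, 0.0412]
orientation: [0.001, 0.775, 0.632, -0.001]
wrist_force: [-1.1, -4.2, 0.8]
finger_gap: 0.0006
```

Call:
{"method": "send_rows", "body": {"steps": [[0.001, 0, 0, 0, 255], [0.001, 0, 0, 0, 255]]}}

```text
t: 10.77
tool_pos: [0.4809, -0.0332, 0.0411]
orientation: [0.0, 0.775, 0.632, -0.001]
wrist_force: [-1.2, -2.7, -0.6]
finger_gap: -0.0001
```

```bash
python3 look.py 8
```

```text
t 10.77 unit [-29.2 -70.1] z 0.0411 F_unit [-0.6  -2.88] -0.63 gap -0.0001 xang-err -0.01 tilt 0.08
knob [328 185  14  15 156] [334.3974359  191.87820513]
0 [[331.5, 186.7]]
1 [[333.8, 190.5]]
2 [[336.0, 194.4]]
3 [[338.4, 198.3]]
4 [[340.7, 202.4]]
5 [[343.1, 206.5]]
t 10.87 unit [-29.2 -69.6] z 0.0411 F_unit [-0.45 -3.2 ] -0.1 gap 0.0003 xang-err -0.02 tilt 0.02
```

Call:
{"method": "send_rows", "body": {"steps": [[0.001, 0, 0, 0, 255], [0.001, 0, 0, 0, 255]]}}

```text
t: 11.03
tool_pos: [0.4814, -0.0309, 0.0411]
orientation: [-0.0, 0.775, 0.632, 0.0]
wrist_force: [-0.8, 0.0, 0.2]
finger_gap: 0.0
```

```bash
python3 look.py 9
```

```text
t 11.03 unit [-29.2 -67.8] z 0.0411 F_unit [-0.82 -0.14] 0.24 gap 0.0 xang-err -0.04 tilt 0.06
knob [328 186  14  14 156] [334.92307692 192.50641026]
0 [[331.5, 186.7]]
1 [[333.8, 190.5]]
2 [[336.0, 194.4]]
3 [[338.4, 198.3]]
4 [[340.7, 202.4]]
5 [[343.1, 206.5]]
t 11.13 unit [-29.2 -67.6] z 0.0411 F_unit [-0.88  0.24] 0.44 gap 0.0002 xang-err -0.04 tilt 0.07
```

Call:
{"method": "send_rows", "body": {"steps": [[0, 0, 0, 0, 255], [0, 0, 0, 0, 255]]}}

```text
t: 11.3
tool_pos: [0.4813, -0.031, 0.0411]
orientation: [-0.0, 0.775, 0.632, 0.0]
wrist_force: [-0.3, 0.4, 0.4]
finger_gap: -0.0003
```

```bash
python3 look.py 10
```

```text
t 11.3 unit [-29.2 -67.9] z 0.0411 F_unit [-0.42  0.34] 0.41 gap -0.0003 xang-err -0.02 tilt 0.03
knob [329 186  13  14 151] [335.07284768 192.50993377]
0 [[331.5, 186.7]]
1 [[333.8, 190.5]]
2 [[336.0, 194.4]]
3 [[338.4, 198.3]]
4 [[340.7, 202.4]]
5 [[343.1, 206.5]]
t 11.4 unit [-29.2 -68.1] z 0.0411 F_unit [ 0.71 -0.27] 0.45 gap -0.0 xang-err -0.01 tilt 0.02
```

View pics/wrist10.png

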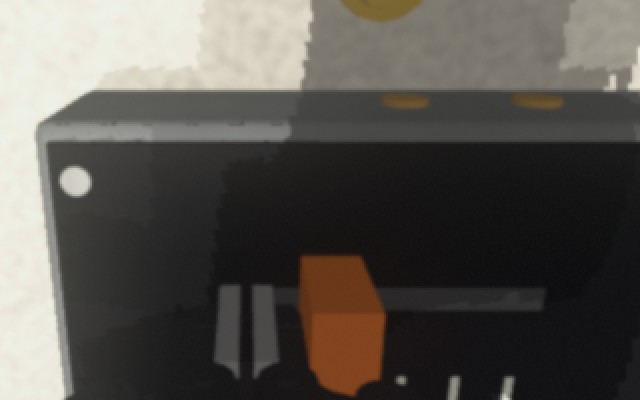

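The knob is at about 24 mm, balanced on the halfway point with no force. One more mm.

Call:
{"method": "send_rows", "body": {"steps": [[0.001, 0, 0, 0, 255], [0.001, 0, 0, 0, 255], [0.001, 0, 0, 0, 255]]}}

```text
t: 11.65
tool_pos: [0.4815, -0.0304, 0.0411]
orientation: [-0.0, 0.775, 0.632, 0.0]
wrist_force: [0.4, 0.0, -0.3]
finger_gap: -0.0002
```

```bash
python3 look.py 11
```

```text
t 11.65 unit [-29.2 -67.3] z 0.0411 F_unit [0.38 0.11] -0.28 gap -0.0002 xang-err -0.02 tilt 0.0
knob [329 186  13  14 151] [335.09271523 192.58940397]
0 [[331.5, 186.7]]
1 [[333.8, 190.5]]
2 [[336.0, 194.4]]
3 [[338.4, 198.3]]
4 [[340.7, 202.4]]
5 [[343.1, 206.5]]
t 11.75 unit [-29.2 -67.3] z 0.0411 F_unit [ 0.81 -0.56] 0.61 gap -0.0001 xang-err -0.02 tilt 0.0
```

View pics/wrist11.png

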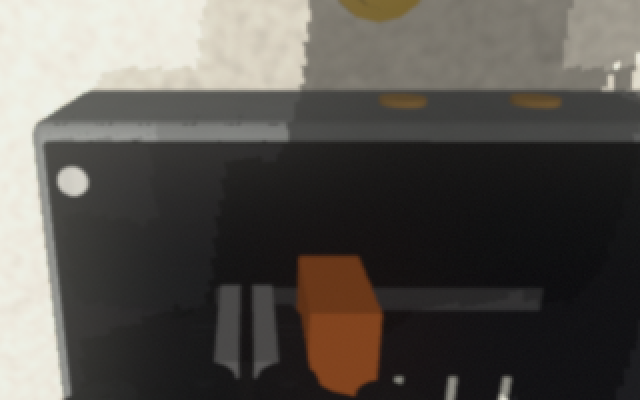

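```bash
cat > knob.py <<'E'
from h import *
def knob():
    o,R=toolR(); c=bot.camera("wrist"); T=np.array(c["tool_from_camera"]);D=c["depth"]
    h=cv2.cvtColor(c["pixels"],cv2.COLOR_RGB2HSV); m=cv2.inRange(h,(4,150,60),(17,255,255))
    l,ns,s,ce=cv2.connectedComponentsWithStats(m)
    best=None
    v,u=np.nonzero(m); p=cv2.undistortPoints(np.c_[u,v].astype(float).reshape(-1,1,2),K(c),np.array(c["distortion"],float)).reshape(-1,2)
    d=D[v,u]; P=(np.c_[p,np.ones(len(p))]*d[:,None])@T[:3,:3].T+T[:3,3]
    W=P@R.T+o["tool_pos"]; W=W[(W[:,2]>.091)&(W[:,2]<.097)]
    U=np.array([w2u(w) for w in W])*1000
    q=np.percentile(U[:,1],[1,50,99]); print("knob top y 1/50/99%",q.round(1),"n",len(U),"lever mm ~",((q[0]+q[2])/2+70).round(1),"TCP y",(w2u(o["tool_pos"])*1000).round(1)[1])
if __name__=="__main__": knob()
E
python3 knob.py
```

```text
knob top y 1/50/99% [-53.1 -45.1 -37.4] n 1420 lever mm ~ 24.7 TCP y -67.3
```

Call:
{"method": "send_rows", "body": {"steps": [[0.001, 0, 0, 0, 255], [0.001, 0, 0, 0, 255]]}}

```text
t: 11.97
tool_pos: [0.4817, -0.0294, 0.0411]
orientation: [0.0, 0.775, 0.632, 0.0]
wrist_force: [-0.1, 0.2, -0.2]
finger_gap: 0.0003
```

```bash
python3 knob.py;python3 knob.py; python3 -c "
from h import *
st()"
```

```text
knob top y 1/50/99% [-51.2 -43.4 -35.4] n 1440 lever mm ~ 26.7 TCP y -66.3
knob top y 1/50/99% [-49.4 -42.  -33.6] n 1455 lever mm ~ 28.5 TCP y -66.3
t 12.07 unit [-29.2 -66.3] z 0.0411 F_unit [ 0.85 -0.76] -0.16 gap 0.0 xang-err -0.02 tilt 0.01
```

It's snapping now (26.7 → 28.5 mm). Let it settle.

Call:
{"method": "send_rows", "body": {"steps": [[0, 0, 0, 0, 255], [0, 0, 0, 0, 255], [0, 0, 0, 0, 255]]}}

```text
t: 12.32
tool_pos: [0.4817, -0.0294, 0.0411]
orientation: [-0.0, 0.775, 0.632, 0.0]
wrist_force: [1.0, -0.1, 0.6]
finger_gap: -0.0004
```

```bash
python3 knob.py;python3 knob.py
```

```text
knob top y 1/50/99% [-45.9 -38.6 -30.1] n 1435 lever mm ~ 32.0 TCP y -66.3
knob top y 1/50/99% [-45.9 -38.6 -30.1] n 1444 lever mm ~ 32.0 TCP y -66.3
```

The lever is in detent 2 (32.0 mm). Now the third, stopping right after the tip-over point.

Call:
{"method": "send_rows", "body": {"steps": [[0.002, 0, 0, 0, 255], [0.004, 0, 0, 0, 255], [0.006, 0, 0, 0, 255], [0.007, 0, 0, 0, 255], [0.008, 0, 0, 0, 255], [0.009, 0, 0, 0, 255], [0.01, 0, 0, 0, 255], [0.011, 0, 0, 0, 255], [0.012, 0, 0, 0, 255], [0.013, 0, 0, 0, 255], [0.013, 0, 0, 0, 255]]}}

```text
t: 13.33
tool_pos: [0.4841, -0.0174, 0.0411]
orientation: [0.0, 0.775, 0.632, -0.001]
wrist_force: [-0.8, -2.0, -0.2]
finger_gap: 0.0002
```

Call:
{"method": "send_rows", "body": {"steps": [[0.001, 0, 0, 0, 255], [0.001, 0, 0, 0, 255]]}}

```text
t: 13.5
tool_pos: [0.4846, -0.0153, 0.0411]
orientation: [-0.0, 0.775, 0.632, 0.0]
wrist_force: [-0.3, 1.0, -0.5]
finger_gap: -0.0001
```

```bash
python3 knob.py; python3 -c "
from h import *
st()"
```

```text
knob top y 1/50/99% [-37.9 -29.8 -22.1] n 1412 lever mm ~ 40.0 TCP y -51.9
t 13.55 unit [-29.2 -51.7] z 0.0411 F_unit [0.28 1.02] -0.96 gap 0.0002 xang-err -0.04 tilt 0.07
```

Call:
{"method": "send_rows", "body": {"steps": [[0.001, 0, 0, 0, 255], [0.001, 0, 0, 0, 255], [0.001, 0, 0, 0, 255], [0.001, 0, 0, 0, 255]]}}

```text
t: 13.88
tool_pos: [0.4847, -0.0145, 0.0411]
orientation: [-0.0, 0.775, 0.632, 0.0]
wrist_force: [-0.4, -0.5, 0.4]
finger_gap: -0.0
```

```bash
python3 knob.py;python3 knob.py
```

```text
knob top y 1/50/99% [-33.6 -26.2 -17.8] n 1449 lever mm ~ 44.3 TCP y -51.0
knob top y 1/50/99% [-31.5 -24.3 -15.6] n 1444 lever mm ~ 46.4 TCP y -51.1
```

It's snapping into the third. I'll back off, rise and check.

Call:
{"method": "send_rows", "body": {"steps": [[-0.003, 0, 0, 0, 255], [-0.006, 0, 0, 0, 255], [-0.006, 0, 0, 0, 255]]}}

```text
t: 14.23
tool_pos: [0.4834, -0.0212, 0.0411]
orientation: [0.0, 0.775, 0.632, -0.0]
wrist_force: [-0.3, 0.3, -0.1]
finger_gap: 0.0
```

Call:
{"method": "send_rows", "body": {"steps": [[0, 0, -0.012, 0, 255], [0, 0, -0.024, 0, 255], [0, 0, -0.036, 0, 255], [0, 0, -0.048, 0, 255], [0, 0, -0.06, 0, 255], [0, 0, -0.06, 0, 255]]}}

```text
t: 14.73
tool_pos: [0.4857, -0.0212, 0.1037]
orientation: [0.002, 0.775, 0.632, 0.002]
wrist_force: [0.2, 0.8, 1.0]
finger_gap: 0.0002
```

```bash
python3 knob.py; python3 look.py 12; python3 - <<'E'
from h import *
print(delta(-.03,.085,.101))
o,R=toolR(); c=bot.camera("wrist"); T=np.array(c["tool_from_camera"])
h=cv2.cvtColor(c["pixels"],cv2.COLOR_RGB2HSV); m=cv2.inRange(h,(55,100,40),(90,255,255)); v,u=np.nonzero(m)
p=cv2.undistortPoints(np.c_[u,v].astype(float).reshape(-1,1,2),K(c),np.array(c["distortion"],float)).reshape(-1,2)
P=(np.c_[p,np.ones(len(p))]*c["depth"][v,u][:,None])@T[:3,:3].T+T[:3,3]; W=P@R.T+o["tool_pos"]
U=np.array([[*w2u(w)*1000,w[2]*1000] for w in W]); print(len(U),np.percentile(U,[2,50,98],axis=0).round(1))
E
```

```text
knob top y 1/50/99% [-29.9 -22.1 -14.2] n 1081 lever mm ~ 47.9 TCP y -57.4
t 14.78 unit [-27.7 -57.4] z 0.1025 F_unit [-0.25  0.26] -0.71 gap -0.0 xang-err -0.03 tilt 0.21
knob [332 192  14  14 156] [338.11538462 198.39102564]
0 [[331.5, 186.7]]
1 [[333.8, 190.5]]
2 [[336.0, 194.4]]
3 [[338.4, 198.3]]
4 [[340.7, 202.4]]
5 [[343.1, 206.5]]
t 14.88 unit [-29.5 -57.4] z 0.1006 F_unit [ 0.14 -0.67] -0.14 gap 0.0003 xang-err -0.03 tilt 0.03
(array([ 0.1424, -0.0006, -0.0004]), np.float64(-0.0005))
1741 [[-43.9  70.3  71.5]
 [-31.7  82.1  81.8]
 [-13.  103.4  83.4]]
```

View pics/wrist12.png

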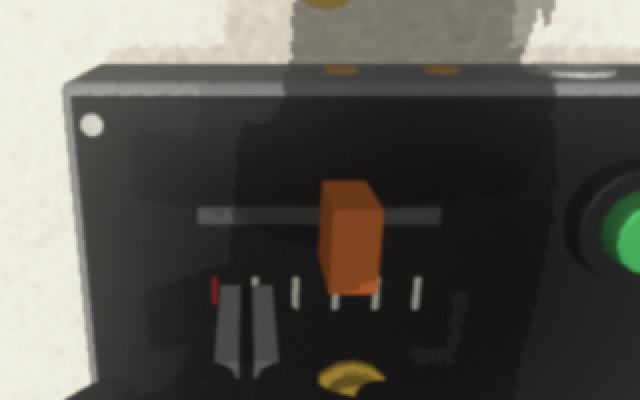

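The lever is at 47.9 mm by wrist depth, and the scene centroid (338.1,198.4) matches detent 3. The green button is centred near unit (-30,85) with its top at z ≈ 82 mm. I'll move over it.

Call:
{"method": "send_rows", "body": {"steps": [[0.025, 0, 0, 0, 255], [0.055, 0, 0, 0, 255], [0.085, 0, 0, 0, 255], [0.115, 0, 0, 0, 255], [0.135, 0, 0, 0, 255], [0.142, 0, 0, 0, 255], [0.142, 0, 0, 0, 255], [0.142, 0, 0.015, 0, 255], [0.142, 0, 0.03, 0, 255], [0.142, 0, 0.042, 0, 255], [0.142, 0, 0.042, 0, 255]]}}

```text
t: 15.85
tool_pos: [0.5088, 0.117, 0.0556]
orientation: [-0.002, 0.775, 0.631, -0.003]
wrist_force: [-0.1, -0.2, -0.3]
finger_gap: 0.0003
```

```bash
python3 look.py 13
```

```text
t 15.85 unit [-32.1  82.5] z 0.0556 F_unit [-0.03 -0.24] -0.28 gap 0.0003 xang-err -0.09 tilt 0.41
knob [332 191  14  15 129] [338.24806202 198.90697674]
0 [[331.5, 186.7]]
1 [[333.8, 190.5]]
2 [[336.0, 194.4]]
3 [[338.4, 198.3]]
4 [[340.7, 202.4]]
5 [[343.1, 206.5]]
t 15.95 unit [-29.9  83.6] z 0.0582 F_unit [ 0.09 -0.4 ] -0.51 gap -0.0002 xang-err -0.08 tilt 0.14
```

View pics/wrist13.png

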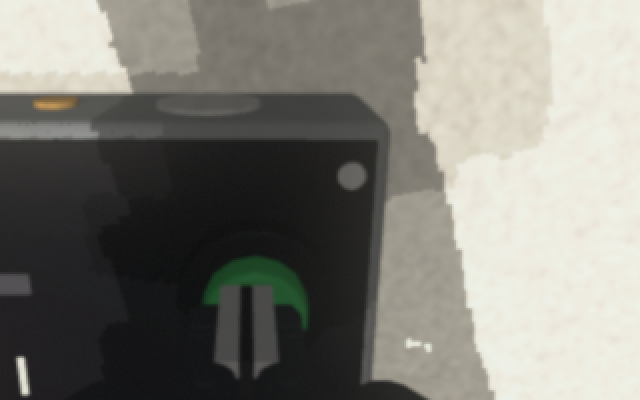

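View pics/scene13.png

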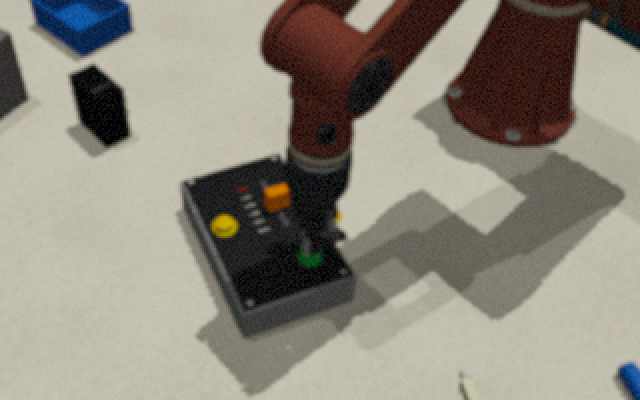

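The finger is over the green button, with its tip in the wrist view at (245,290) and the button spanning 203–308. Pressing down in guarded steps.

Call:
{"method": "send_rows", "body": {"steps": [[0.001, 0, 0.002, 0, 255], [0.001, 0, 0.004, 0, 255], [0.001, 0, 0.006, 0, 255], [0.001, 0, 0.006, 0, 255]]}}

```text
t: 16.28
tool_pos: [0.5132, 0.1194, 0.0537]
orientation: [0.001, 0.775, 0.632, 0.001]
wrist_force: [0.4, -0.0, 1.4]
finger_gap: -0.0002
```

Call:
{"method": "send_rows", "body": {"steps": [[0, 0, 0.001, 0, 255], [0, 0, 0.002, 0, 255], [0, 0, 0.002, 0, 255]]}}

```text
t: 16.53
tool_pos: [0.5132, 0.1194, 0.0517]
orientation: [0.001, 0.775, 0.632, 0.001]
wrist_force: [-0.6, -0.4, 3.2]
finger_gap: 0.0002
```

Call:
{"method": "send_rows", "body": {"steps": [[0, 0, 0.001, 0, 255], [0, 0, 0.002, 0, 255], [0, 0, 0.002, 0, 255]]}}

```text
t: 16.78
tool_pos: [0.5132, 0.1194, 0.0495]
orientation: [0.001, 0.775, 0.632, 0.001]
wrist_force: [1.5, -1.9, 4.1]
finger_gap: 0.0002
```

Call:
{"method": "send_rows", "body": {"steps": [[0, 0, 0.001, 0, 255], [0, 0, 0.002, 0, 255], [0, 0, 0.002, 0, 255]]}}

```text
t: 17.03
tool_pos: [0.5132, 0.1194, 0.0487]
orientation: [0.0, 0.775, 0.632, 0.0]
wrist_force: [-1.3, -1.8, 11.5]
finger_gap: 0.0002
```

Call:
{"method": "send_rows", "body": {"steps": [[0, 0, 0.001, 0, 255], [0, 0, 0.002, 0, 255], [0, 0, 0.002, 0, 255]]}}

```text
t: 17.28
tool_pos: [0.5133, 0.1194, 0.0485]
orientation: [0.0, 0.775, 0.632, -0.0]
wrist_force: [-5.9, -1.5, 21.3]
finger_gap: -0.0002
```

The button bottomed at TCP z ≈ 48.6 mm: about 6 mm of travel, and the force jumped from 4 to 21 N at the stop. Releasing.

Call:
{"method": "send_rows", "body": {"steps": [[0, 0, -0.003, 0, 255], [0, 0, -0.008, 0, 255], [0, 0, -0.02, 0, 255], [0, 0, -0.04, 0, 255], [0, 0, -0.07, 0, 255], [0, 0, -0.1, 0, 255], [0, 0, -0.12, 0, 255], [0, 0, -0.12, 0, 255], [0, 0, -0.12, 0, 255]]}}

```text
t: 18.03
tool_pos: [0.5123, 0.1197, 0.166]
orientation: [0.0, 0.775, 0.632, 0.001]
wrist_force: [-0.3, 1.0, 0.6]
finger_gap: 0.0001
```

Call:
{"method": "send_rows", "body": {"steps": [[-0.03, -0.01, 0, 0, 255], [-0.06, -0.02, 0, 0, 255], [-0.09, -0.03, 0, 0, 255], [-0.1, -0.04, 0, 0, 255], [-0.1, -0.04, 0, 0, 255], [-0.1, -0.04, 0, 0, 255]]}}

```text
t: 18.53
tool_pos: [0.451, 0.0296, 0.163]
orientation: [-0.002, 0.776, 0.631, -0.001]
wrist_force: [-0.6, -0.1, 0.5]
finger_gap: -0.0002
```

```bash
python3 knob.py; python3 look.py 14; python3 - <<'E'
from h import *
from m import blobs
o,R=toolR(); c=bot.camera("wrist"); cv2.imwrite("pics/wfull14.png",c["pixels"][...,::-1]); T=np.array(c["tool_from_camera"])
h=cv2.cvtColor(c["pixels"],cv2.COLOR_RGB2HSV); m=cv2.inRange(h,(55,100,40),(90,255,255)); v,u=np.nonzero(m)
p=cv2.undistortPoints(np.c_[u,v].astype(float).reshape(-1,1,2),K(c),np.array(c["distortion"],float)).reshape(-1,2)
P=(np.c_[p,np.ones(len(p))]*c["depth"][v,u][:,None])@T[:3,:3].T+T[:3,3]; W=P@R.T+o["tool_pos"]
U=np.array([[*w2u(w)*1000,w[2]*1000] for w in W]); print(len(U),np.percentile(U,[2,50,98],axis=0).round(1))
c=bot.camera("scene")
for k in("yellow","green"):
    for a,ce,s,_ in blobs(c,k):
        if 285<ce[0]<385 and 170<ce[1]<270: print(k,a,ce)
E
```

```text
knob top y 1/50/99% [-29.6 -23.1 -14.3] n 332 lever mm ~ 48.0 TCP y -14.6
t 18.58 unit [-70.2 -14.1] z 0.1636 F_unit [ 0.39 -0.04] 0.51 gap -0.0001 xang-err -0.05 tilt 0.16
knob [332 191  14  15 161] [338.22360248 198.10559006]
0 [[331.5, 186.7]]
1 [[333.8, 190.5]]
2 [[336.0, 194.4]]
3 [[338.4, 198.3]]
4 [[340.7, 202.4]]
5 [[343.1, 206.5]]
t 18.68 unit [-69.3 -13.6] z 0.1644 F_unit [0.06 0.7 ] 0.64 gap 0.0004 xang-err 0.03 tilt 0.07
821 [[-43.9  70.3  72.8]
 [-31.8  83.1  81.9]
 [-17.3  99.3  83.5]]
yellow 69 [364.7  207.58]
yellow 106 [311.4  212.32]
green 122 [354.73 227.33]
```

View pics/wfull14.png

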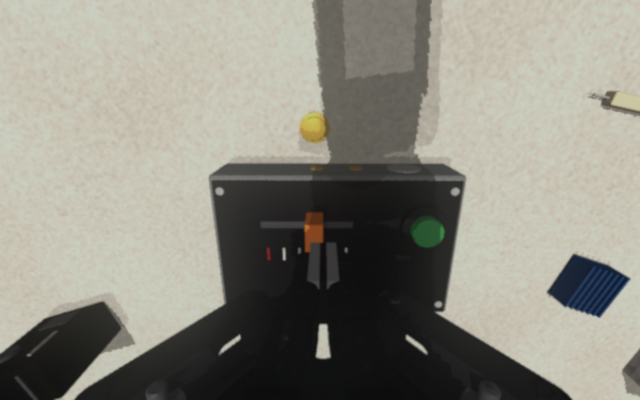

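The wrist view shows the lever at (314,230) with the third mark behind it, the button up at (428,232), and the loose parts undisturbed. The arm is clear of everything, so I'm handing in.

```bash
python3 -c "
from h import *
st(); print(bot.sign_off())"
```

```text
t 18.78 unit [-69.  -13.6] z 0.1648 F_unit [-0.13  0.26] 0.77 gap -0.0001 xang-err 0.05 tilt 0.04
the job is handed in; nothing more can be done
None
```

The lever is in the third detent and the tone button was pressed right down once and came back up. I handed the job in at about 19 s of the 64 s allowed.

- **Lever:** I pushed it from off with the shut fingertips, one click at a time, using about 5 N. The last checks put it at 48.0 mm by wrist depth, and the scene camera also matches detent 3.
- **Tone button:** it travelled about 6 mm to its stop, where the force rose to about 21 N. Its top read about 82 mm above the bench both before and after.
- **Loose parts:** both yellow caps are within half a pixel of where they started. I did not re-measure the heat sink, resistor and coin mech, but the arm never went near them.
- **Arm:** it was clear of everything at hand-in, with no force on the wrist beyond sensor noise.

**Disagreement:** the real fingertips end about 33 mm short of the reported TCP. Because of this, my first approach passed above the knob without touching it. The wrist depth image showed the gap and the scene camera roughly agreed, so I lowered the tool step by step while watching the force, then carried on.

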